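Roll the vial onto the reading line and start the label reader

TASK

Without picking it up, push the thick glass vial lying on the reading plate so that it rolls until it rests centred along the black line in front of the reader's window. Once it lies still there by itself, press the button on top of the reader fully down and let go. Be gentle with the glass, and leave the slim tube and everything else as they are.

Things in the scene. Friction and masses are not known exactly. Their poses are not given: they have to be found in the camera images.
- plate: Fixed level plate, 160 (x) by 400 (y) mm, 10 mm thick; origin under its centre, at bench height. End lips at y = +-196 mm stand 6 mm above the plate. A black line, 4 mm wide, runs along its x axis (y = 0). At its +x edge stands the reader: white box 75 (x) by 100 (y) by 70 (z) mm, centre at x = 117 mm, its dark window facing the line.
- line (a point): Middle of the black line, on the plate's top face (10 mm above the bench); axes as the plate's, the line runs along x.
- vial: Thick vial: capped glass cylinder, 28 mm in diameter, 90 mm long, 60 g, lying on the plate on either side of the line, about parallel to it. Origin at mid-axis, 14 mm above the plate; x is its axis, black cap at -x. Friction about 0.45, hardly coasts. Stroked along its top or pushed at half height it rolls; a finger wedged on its upper flank can jam it. Over 40 N from the fingers breaks it.
- tube: Slim capped glass tube 16 mm in diameter, 90 mm long, lying on the plate on the other side of the line; leave it. Origin at the middle of its axis, which is its x axis; rolls easily.
- button (a joint): Grey push button, 28 mm in diameter, on top of the reader: 0 released, 0.006 m fully pressed (needs about 5 N, springs back).
- button_top (a point): Centre of the button's top face; the button moves straight down.
- spare: Upright capped vial, 28 mm in diameter, 90 mm tall, on the bench on the robot's side of the plate; leave it. Origin at its middle.
- beaker: Glass beaker, 68 mm across, 85 mm tall, on the bench to the left of the reader; leave it. Origin under its centre.
- bottle: Amber bottle, 52 mm across, 105 mm tall, on the bench to the right of the reader; leave it. Origin under its centre.
- dish: Closed flat dish, 90 mm across, 16 mm tall, on the bench to the right of the plate; leave it. Origin under its centre.
- spatula: Thin steel spatula, 175 mm long, 11 mm wide, lying on the bench to the left; leave it.
Things that resemble listed ones, but are neither listed nor needed, are in the scene too. Leave any blue or purple look-alike of the vial alone.

How it is judged (in metres and radians):
On the way, in this order (a step that is already met when the one before it is completed fails the run):
1. the vial rolls on the plate (turns about its axis by more than about 60 degrees) (angle between vial's own z axis and vertical above 1 rad), for 0.05 s.
2. the vial rests by itself on the line (y of vial in the frame of line between -0.006 and 0.006 m and x of vial in the frame of line between -0.05 and 0.035 m and z of vial in the frame of line between 0.01 and 0.018 m and angle between the x axis of vial and the x axis of plate, either way round below 0.14 rad and linear speed of vial below 0.01 m/s and angular speed of vial below 0.5 rad/s and contact force between vial and the fingers below 0.05 N), for 0.4 s.
3. the button is pressed fully down (value of joint button above 0.0045 m and y of vial in the frame of line between -0.006 and 0.006 m and x of vial in the frame of line between -0.05 and 0.035 m and z of vial in the frame of line between 0.01 and 0.018 m and angle between the x axis of vial and the x axis of plate, either way round below 0.14 rad), for 0.05 s.
At the end, for the whole second after the job is handed in: The vial rests untouched on the plate, axis within 6 mm of the line and 8 degrees of its direction, its middle at most 50 mm before or 35 mm beyond the line's middle; the button was then pressed 4.5 mm or more and is up again; the slim tube moved less than 12 mm, other things less than 30 mm (all of step 2 and value of joint button below 0.002 m and distance of each of spare, beaker, bottle, dish, spatula from where it was at the start of the episode below 0.03 m and distance of tube from where it was at the start of the episode below 0.012 m).
It fails at once if the vial is lifted off the plate by more than 8 mm or falls off it (z of vial in the frame of line above 0.022 m or z of vial in the frame of line below 0.006 m).
It fails at once if the fingers press on the glass vial with more than 40 N (contact force between vial and the fingers above 40 N).
It fails at once if the button is pressed while the vial is not on the line (value of joint button above 0.003 m and not (y of vial in the frame of line between -0.006 and 0.006 m and x of vial in the frame of line between -0.05 and 0.035 m and z of vial in the frame of line between 0.01 and 0.018 m and angle between the x axis of vial and the x axis of plate, either way round below 0.14 rad)).
It fails at once if the slim tube is moved by more than 12 mm (distance of tube from where it was at the start of the episode above 0.012 m).
It fails at once if another thing on the bench is moved by more than 30 mm (distance of any of spare, beaker, bottle, dish, spatula from where it was at the start of the episode above 0.03 m).
It also fails if it takes over 64 s, if anything falls off the work surface, if the arm or the gripper's body presses on something with over 40 N, if the wrist force passes 120 N, or if a joint passes its speed limit or range.

ROBOT

A 6-joint arm with a two-finger parallel gripper is mounted at the origin on the work surface. World frame = base frame: x ahead of the robot, y to its left, z up, the work surface at z = 0. Lengths are in mm, angles in rad, forces in N, time in s.
With the tool pointing down it reaches from about 400 to 925 mm from the base axis. Payload 12.5 kg.
Tool frame: the origin (TCP) lies on the mounting face of the last link; the fingertips stand 190 mm ahead of it and the grasp point (between the pads) lies 171 mm ahead of it (env.grasp_offset is the distance from the TCP to the grasp point, in mm); z points along the fingers, y is the direction in which the jaws open and shut (so a half turn about z gives the same grasp; the last joint's range is limited). The gripper opens to 95 mm and grips with 3 to 60 N. Pads are 20 mm wide; open, the fingers measure 119 mm over their backs; the gripper's body (75 mm by 180 mm) begins 59 mm behind the grasp point.
Start: joints at [1.143, 0.491, 1.559, -0, 1.092, -0.106], TCP at [197.648, 592.925, 404.761] pointing down, gripper open.
Joint ranges: [-3.1, 3.1], [-0.84, 2.19], [0.05, 2.79], [-1.13, 4.28], [0.06, 2.93], [-2.69, 2.69]. Speed limits (rad/s): [2.22, 2.22, 2.79, 3.14, 3.14, 3.14].

INTERFACE

Orientations are given as [roll, pitch, yaw] about the fixed x, y, z axes, in that order (R = Rz(yaw) Ry(pitch) Rx(roll)).
In Python, from cell import env, viewer gives the robot as it stands.
- The arm moves only by the tool play_rows, never from a script. Its argument "increments" is a list of rows, each an object of numbers: "dx", "dy", "dz": the shift along the tool's x, y, z in mm; "rx", "ry", "rz": the turn, a rotation vector about the tool's x, y, z in units of 6 degrees (1.0 is 6 degrees). A call has 1 to 8 rows; each row is the pose to reach, as a shift and turn from the pose measured when the call began, along the tool's axes at that moment; what a row does not reach only later rows make up. A row lasts 1/12 s, in which the tool goes at most 41.7 mm and 7.16 degrees, less where a joint would pass 70% of its speed; a pose out of reach is approached as far as the arm can. A call with a gripper value outside its range is refused whole. "fingers" is the opening, from 0 (shut) to 1 (fully open), set as the call begins (left out, the last holds). The fingers move at their own pace and stop on an object; the grip force is fixed at half the most. Time passes only in rows, so rows that repeat a pose let the fingers close. It gives the time, the measured TCP pose, the force and the opening at its end, in the units of the state.
- env.state(): the state, without advancing time (a new reading comes with each control period).
- viewer.read_camera(name): name is "scene" or "top"; returns a dict with "image" (480x640x3 uint8, red, green, blue), "fx", "fy", "cx", "cy" (pixels), "k1" (the pictures are not rectified: a ray, as slopes to the right and down, at radius r is drawn at 1 + k1 r^2 times it, then the intrinsics apply), "rvec" (rotation vector, rad) and "tvec" (3), from world to camera coordinates, as OpenCV has them. Camera axes: x right, y down, z forward; pixel columns grow to the right and rows downward; lengths in mm; the calibration is good to about 2 mm. A picture is of the moment at which its call begins. There is no depth.
- env.job_done(): hands the job in, once; it reports no verdict.
The state is a dict: "t": time; "joints": joint angles; "qvel": joint speeds; "tau": joint torques, N m; "eef_pos": TCP position; "tcp_rot": TCP orientation; "ft_force": force on the tool from outside, world axes, zero at the start; "moment": the same for the moment, N m; "opening": opening from 0.0 (shut) to 1.0 (fully open).
Only numpy, scipy, OpenCV 4.12 (cv2) and the standard library are available. Lean on these libraries where they do the work, as an engineer would, in place of code of your own. Each camera call takes 0.05 s, during which the arm holds its last target.

## Working session

There is one attempt and no reset: what is moved stays moved. The work goes in short steps, Python scripts to look and compute and a tool call to move; the robot and the scene stay as the last step left them, time stands still between calls to the robot, and variables do not carry over. Pictures are saved under pics/ and viewed, and the job is handed in when it is done.

Besides the shell and the picture viewer there is one more tool, called after "Call:" by a JSON object that holds its "api" and its "payload", one argument or row to a line. play_rows: Moves the arm, as the interface text tells. Its arguments: {"type":"object","properties":{"increments":{"type":"array","items":{"type":"object","properties":{"dx":{"type":"number"},"dy":{"type":"number"},"dz":{"type":"number"},"rx":{"type":"number"},"ry":{"type":"number"},"rz":{"type":"number"}}}},"fingers":{"type":"number"}},"required":["increments"]}

```bash
ls; mkdir -p pics
python3 - <<'E'
from cell import env, viewer
import cv2
for n in("scene","top"):
    d=viewer.read_camera(n); cv2.imwrite(f"pics/{n}0.png",d["image"][:,:,::-1])
    print(n,{k:v for k,v in d.items() if k!="image"})
print(env.state(), env.grasp_offset)
E
```

```text
pics
scene {'fx': 558.0040172789376, 'fy': 558.0040172789376, 'cx': 324.91805217448143, 'cy': 239.08613868325023, 'k1': -0.16939020992610265, 'rvec': array([ 1.29471031,  1.97966496, -1.06568612]), 'tvec': array([ 165.32418668, -201.81865323, 1699.01348358])}
top {'fx': 450.93787935412024, 'fy': 450.93787935412024, 'cx': 314.50096176726413, 'cy': 238.60529607340771, 'k1': 0.032637693788264165, 'rvec': array([ 2.11926124, -2.17400753,  0.10183778]), 'tvec': array([100.80933759, 567.04821186, 904.26869817])}
{'t': 0.1, 'joints': array([ 1.14338538e+00,  4.91489732e-01,  1.55937687e+00, -6.06444691e-06,
        1.09169363e+00, -1.05598640e-01]), 'qvel': array([ 2.16621817e-04, -3.33118321e-03, -5.87200401e-04,  1.86487570e-04,
       -3.84722534e-04,  2.62012389e-05]), 'tau': array([ 1.76485162e-03, -6.13620114e+01, -2.58603036e+01,  6.93443790e-02,
        4.70304047e-02, -4.71136900e-05]), 'eef_pos': array([197.64677976, 592.89967516, 404.23003514]), 'tcp_rot': array([-3.14062991e+00, -9.66353908e-05,  2.81978310e+00]), 'ft_force': array([ 0.71919612,  0.07744138, -0.2328786 ]), 'moment': array([ 0.01395934, -0.0147482 , -0.00573133]), 'opening': 0.9986298750343319} 171.3
```

View pics/scene0.png

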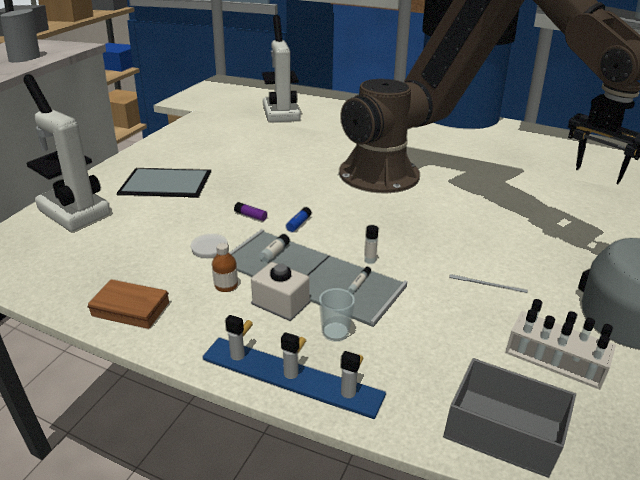

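View pics/top0.png

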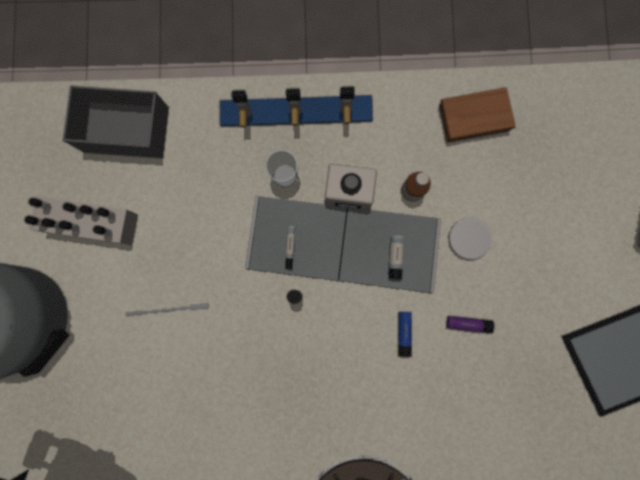

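Candidates for the vial in the top view:
- (396,257): thick, white with a black cap, on the plate. This matches the description.
- (290,247): slim tube.
- (295,297): upright spare.
- (405,334): blue look-alike.
- (470,324): purple look-alike.

I'll check the choice in a close crop and measure it.

```bash
cat > h.py <<'E'
import numpy as np, cv2
def cam(viewer,n):
    d=viewer.read_camera(n); d["R"]=cv2.Rodrigues(d["rvec"])[0]
    d["K"]=np.array([[d["fx"],0,d["cx"]],[0,d["fy"],d["cy"]],[0,0,1]]);d["D"]=np.array([d["k1"],0,0,0,0.]);return d
def ray(d,p):
    u=cv2.undistortPoints(np.array([[p]],float),d["K"],d["D"])[0,0]
    return -d["R"].T@d["tvec"], d["R"].T@np.array([u[0],u[1],1])
def onz(d,p,z):
    c,r=ray(d,p); return c+r*(z-c[2])/r[2]
def proj(d,P):
    return cv2.projectPoints(np.array(P,float).reshape(-1,3),d["rvec"],d["tvec"],d["K"],d["D"])[0][:,0]
E
python3 - <<'E'
from cell import env, viewer
from h import *
d=cam(viewer,"top"); im=d["image"][:,:,::-1]
cv2.imwrite("pics/crop1.png",cv2.resize(im[140:320,235:455],None,fx=3.6,fy=3.3333,interpolation=cv2.INTER_CUBIC)[:600,:800])
s=cam(viewer,"scene"); im=s["image"][:,:,::-1]
cv2.imwrite("pics/crop2.png",cv2.resize(im[195:345,210:410],None,fx=4,fy=4,interpolation=cv2.INTER_CUBIC))
for n,p,z in[("c1",(257,198),10),("c2",(440,217),10),("c3",(434,292),10),("c4",(248,270),10),("vial",(396,257),24),("tube",(290,247),18),("btn",(351,183),85)]: print(n,onz(d,p,z).round(1))
print(d["t"] if "t" in d else env.state()["t"])
E
```

```text
c1 [664.7 209.7  10. ]
c2 [ 611.7 -181.7   10. ]
c3 [ 453.4 -160.2   10. ]
c4 [509.1 230.2  10. ]
vial [527.6 -82.6  24. ]
tube [555.1 139.2  18. ]
btn [673.3   9.5  85. ]
0.2
```

View pics/crop1.png

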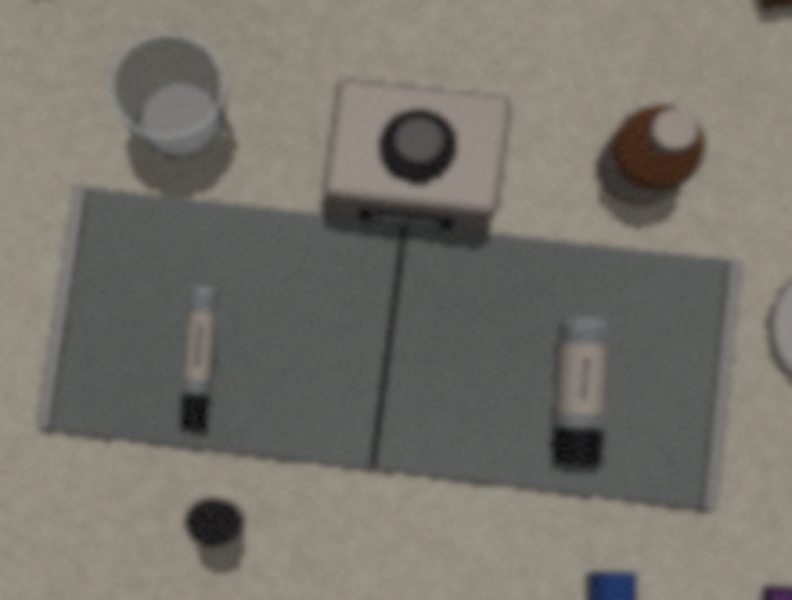

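View pics/crop2.png

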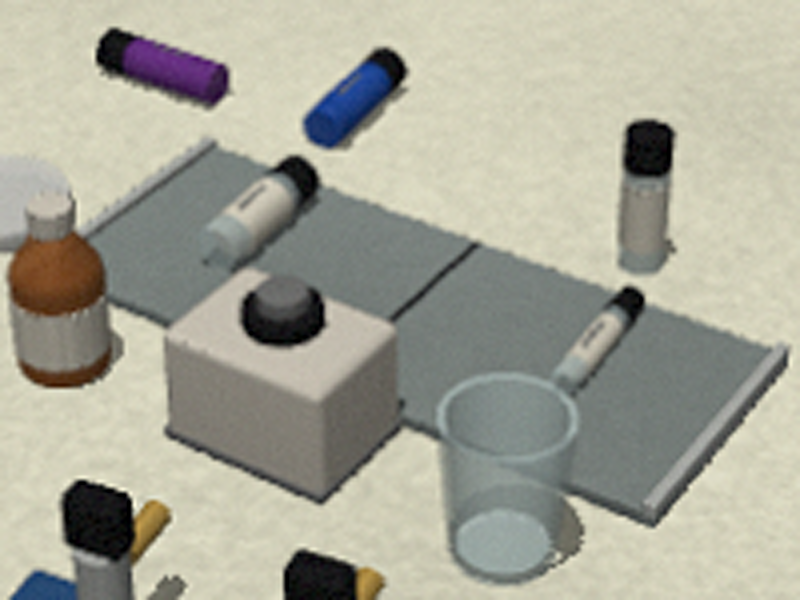

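The crop confirms it. The thick white vial is at top px (396,257), right of the line. The slim tube at (290,247) is left of it, and the blue and purple ones are off the plate. Next I'll measure precisely.

```bash
cat > meas.py <<'E'
from h import *
def plate(d):
    c=[onz(d,p,10)[:2] for p in((257,198),(440,217),(434,292),(248,270))]
    o=np.mean(c,0)
    g=d["image"].mean(2)
    pts=[]
    for v in range(215,276,3):
        u0=347.2+(v-208.4)*(338.9-347.2)/(280.1-208.4)
        us=np.arange(int(u0)-5,int(u0)+7); w=np.clip(g[v,us].max()*0.85-g[v,us],0,None)
        if w.sum()>0: pts.append(onz(d,((us*w).sum()/w.sum(),v),10)[:2])
    vx,vy,x0,y0=cv2.fitLine(np.float32(pts),cv2.DIST_HUBER,0,.01,.01).ravel()
    if vx<0: vx,vy=-vx,-vy
    e=np.array([vx,vy]); b=np.array([x0,y0]); o=b+e*((o-b)@e)
    return o,e
def topl(o,e,P):
    q=np.asarray(P)[:2]-o; return np.array([q@e, q@np.array([-e[1],e[0]])])
E
python3 - <<'E'
from cell import env, viewer
from meas import *
d=cam(viewer,"top"); s=cam(viewer,"scene")
o,e=plate(d); print("line",o.round(1),np.arctan2(e[1],e[0]).round(4)); np.save("plate.npy",np.r_[o,e])
print("cam",(-d["R"].T@d["tvec"]).round(0))
im=d["image"].astype(int); hsv=cv2.cvtColor(d["image"],cv2.COLOR_RGB2HSV).astype(int)
# vial: rows, differing from plate gray
x0,y0,x1,y1=380,230,414,284
bg=np.median(im[235:285,360:378].reshape(-1,3),0); print(bg)
m=(np.abs(im[y0:y1,x0:x1]-bg).max(2)>22).astype(np.uint8)
n,l,st,c=cv2.connectedComponentsWithStats(m); print(st[1:])
for P,z in(((396,257),24),((290,247),18)): print(P,topl(o,e,onz(d,P,z)))
k=1+st[1:,4].argmax(); r=cv2.minAreaRect(np.argwhere(l==k)[:,::-1].astype(np.float32)+[x0,y0]) if 0 else cv2.minAreaRect((np.argwhere(l==k)[:,::-1]+[x0,y0]).astype(np.float32))
print(r)
b=cv2.boxPoints(r); B=[onz(d,p,24)[:2] for p in b]; print(np.array([topl(o,e,p) for p in B]).round(1), topl(o,e,np.mean(B,0)))
print("bottle,beaker,spare",[topl(o,e,onz(d,p,z)).round(0) for p,z in(((418,185),60),((283,168),80),((295,297),90),((470,239),16))])
# button triangulate: top centre pix
a=(351.0,181.5); bb=(282,269)
c1,r1=ray(d,a)
def tri(p,q):
    c1,r1=ray(d,p);c2,r2=ray(s,q)
    t=np.linalg.lstsq(np.c_[r1,-r2],c2-c1,rcond=None)[0];return (c1+t[0]*r1+c2+t[1]*r2)/2,np.linalg.norm(c1+t[0]*r1-c2-t[1]*r2)
cv2.imwrite("pics/b1.png",cv2.resize(d["image"][155:215,315:390,::-1],None,fx=8,fy=8,interpolation=cv2.INTER_NEAREST))
cv2.imwrite("pics/b2.png",cv2.resize(s["image"][255:325,240:320,::-1],None,fx=8,fy=8,interpolation=cv2.INTER_NEAREST))
P,er=tri(a,bb);print(P,er,topl(o,e,P))
E
```

```text
line [560.2  27.6] -0.1523
cam [456.  63. 968.]
[89. 91. 89.]
[[ 16   6   5   3  11]
 [ 12  13  11  22 221]
 [  8  35  15  17 194]]
(396, 257) [ -15.52195783 -113.86210112]
(290, 247) [-21.98322937 109.4756927 ]
((397.0, 253.5), (21.0, 10.0), 90.0)
[[  12.7 -102.5]
 [  15.3 -123.1]
 [ -28.5 -127.7]
 [ -31.1 -107.2]] [  -7.9105019  -115.12714746]
bottle,beaker,spare [array([ 133., -137.]), array([130., 139.]), array([-124.,   80.]), array([  42., -264.])]
[675.30668765  10.92990262  86.79306202] 3.0303738883114737 [116.33001014   0.96594941]
```

View pics/b1.png

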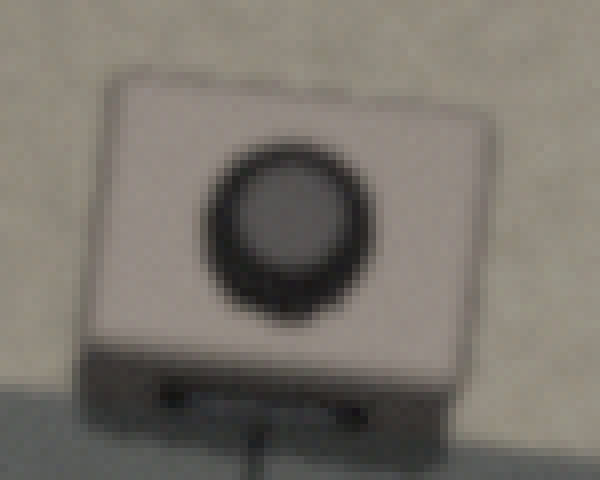

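View pics/b2.png

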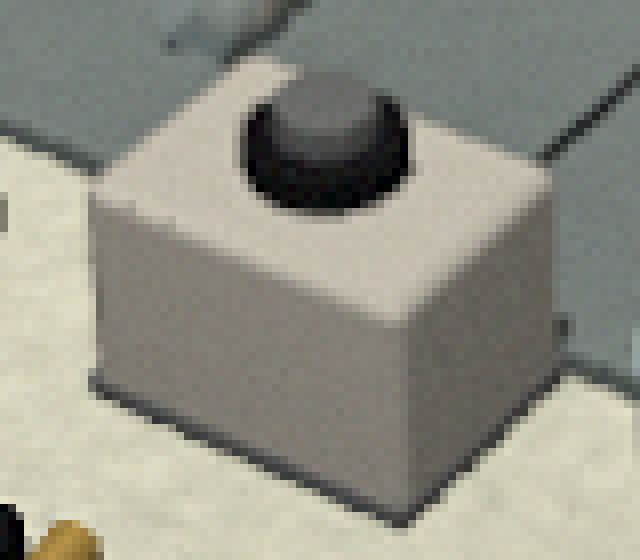

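Run:
```python
from cell import env, viewer
from meas import *
d=cam(viewer,"top"); s=cam(viewer,"scene")
g=d["image"].astype(float).mean(2); P=[]
for v in range(212,279,2):
    u0=347.2+(v-208.4)*(338.9-347.2)/(71.7); us=np.arange(int(round(u0))-5,int(round(u0))+6); r=g[v,us]; w=np.clip(np.median(r)-8-r,0,None)
    if w.sum()>5:
        u=(us*w).sum()/w.sum(); P.append(np.r_[u,v,onz(d,(u,v),10)[:2]])
P=np.array(P); print(P.round(1))
f=cv2.fitLine(np.float32(P[3:,2:]),cv2.DIST_HUBER,0,.01,.01).ravel(); print(f,np.arctan(f[1]/f[0]))
# scene line
gs=s["image"].astype(float).mean(2)
Q=[]
for v in range(256,274):
    us=np.arange(300,340); r=gs[v,us]; w=np.clip(np.median(r)-20-r,0,None)
    if w.sum()>5:
        u=(us*w).sum()/w.sum(); Q.append(np.r_[u,v,onz(s,(u,v),10)[:2]])
print(np.array(Q).round(1))
def tri(p,q):
    c1,r1=ray(d,p);c2,r2=ray(s,q)
    t=np.linalg.lstsq(np.c_[r1,-r2],c2-c1,rcond=None)[0];return (c1+t[0]*r1+c2+t[1]*r2)/2,np.linalg.norm(c1+t[0]*r1-c2-t[1]*r2)
print("btn",tri((351.5,181.2),(280.6,267.2)))
cv2.imwrite("pics/v1.png",cv2.resize(d["image"][230:290,375:450,::-1],None,fx=8,fy=8,interpolation=cv2.INTER_NEAREST))
```

```text
[[346.3 212.  628.3  17.1]
 [346.1 214.  624.   17.8]
 [345.9 216.  619.7  18.3]
 [345.6 218.  615.3  19. ]
 [345.2 220.  611.   20. ]
 [345.1 222.  606.7  20.3]
 [344.9 224.  602.3  21.1]
 [344.6 226.  598.   21.7]
 [344.4 228.  593.7  22.2]
 [344.2 230.  589.4  22.8]
 [343.8 232.  585.1  23.9]
 [343.7 234.  580.8  24.3]
 [343.4 236.  576.5  25. ]
 [343.1 238.  572.2  25.7]
 [342.8 240.  567.9  26.5]
 [342.5 242.  563.6  27.2]
 [342.4 244.  559.3  27.8]
 [342.1 246.  555.1  28.5]
 [341.8 248.  550.8  29.2]
 [341.7 250.  546.5  29.6]
 [341.4 252.  542.3  30.3]
 [341.2 254.  538.   31. ]
 [340.9 256.  533.8  31.7]
 [340.6 258.  529.5  32.4]
 [340.4 260.  525.3  32.9]
 [340.2 262.  521.   33.6]
 [339.9 264.  516.8  34.4]
 [339.7 266.  512.6  34.9]
 [339.5 268.  508.3  35.5]
 [339.2 270.  504.1  36.3]
 [338.9 272.  499.9  36.9]
 [338.8 274.  495.7  37.3]
 [338.4 276.  491.5  38.2]
 [338.3 278.  487.3  38.6]]
[ 9.8827904e-01 -1.5265805e-01  5.5903925e+02  2.7760004e+01] -0.1532573
[[328.  256.  490.2  37.1]
 [327.  257.  495.   36.5]
 [326.  258.  499.7  35.9]
 [324.9 259.  504.5  35.2]
 [323.8 260.  509.2  34.5]
 [322.6 261.  514.1  33.5]
 [321.3 262.  519.   32.5]
 [320.1 263.  523.8  31.4]
 [319.1 264.  528.4  30.9]
 [318.  265.  533.   30.3]
 [317.  266.  537.5  29.8]
 [315.9 267.  542.1  29.2]
 [314.9 268.  546.6  28.6]
 [313.9 269.  551.   28.2]
 [312.6 270.  555.8  27. ]
 [311.5 271.  560.3  26.4]
 [310.1 272.  565.   25.1]
 [309.1 273.  569.4  24.6]]
btn (array([675.38009171,   9.13296433,  90.5708984 ]), np.float64(0.8392871186314155))
```

View pics/v1.png

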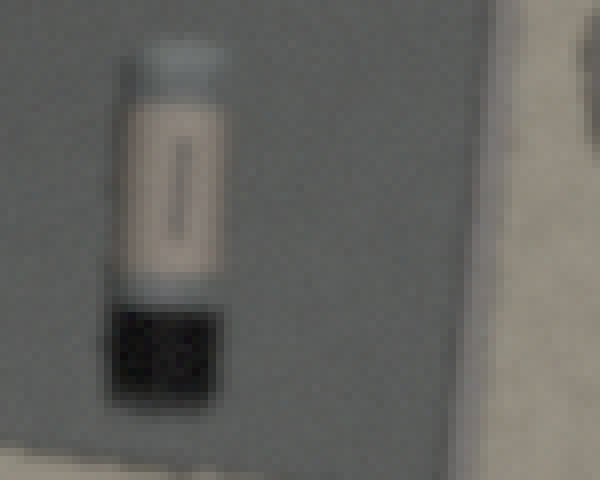

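```bash
cat > plan.py <<'E'
from meas import *
from scipy.spatial.transform import Rotation as R
e=np.array([np.cos(.1533),-np.sin(.1533)]); n=np.array([-e[1],e[0]]); o=np.array([560.6,27.3])
# goal: tip (x,y plate frame, tip height world), yaw of tool y along plate x
def goal(px,py,ztip):
    w=o+px*e+py*n
    Rg=np.c_[np.r_[-n,0]*-1,np.r_[e,0],[0,0,-1]]  # x = +n? ensure right handed
    if np.linalg.det(Rg)<0: Rg[:,0]*=-1
    return np.r_[w,ztip+190],Rg
def delta(st,P,Rg):
    R0=R.from_euler("xyz",st["tcp_rot"]).as_matrix()
    return R0.T@(P-st["eef_pos"]), R.from_matrix(R0.T@Rg).as_rotvec()/np.radians(6)
def show(env,px,py,z):
    st=env.state();P,Rg=goal(px,py,z); a,b=delta(st,P,Rg)
    R0=R.from_euler("xyz",st["tcp_rot"]).as_matrix()
    tp=st["eef_pos"]+R0[:,2]*190
    print("now tip plate",topl(o,e,tp).round(1),"z",tp[2].round(1),"t",st["t"],"F",st["ft_force"].round(1),"op",round(st["opening"],3)); print("goal w",P.round(1),"delta",a.round(1),"turn",b.round(2))
E
python3 - <<'E'
from cell import env, viewer
from plan import *
d=cam(viewer,"top")
for p in((395.6,280.6),(395.25,274.4),(396.9,253.75),(398.1,235)): print(topl(o,e,onz(d,p,24)).round(1))
print("btn",topl(o,e,(675.4,9.1)), "lip",topl(o,e,onz(d,(434,270),16)))
show(env,-25,-160,150)
R0=R.from_euler("xyz",env.state()["tcp_rot"]).as_matrix()
print("via", R0.T@(np.array([420,330,400.])-env.state()["eef_pos"]))
E
```

```text
[ -64.8 -118.1]
[ -52.1 -116. ]
[  -8.9 -114.7]
[  30.7 -113. ]
btn [116.23283333  -0.45657084] lip [ -32.10858455 -195.87449286]
now tip plate [-445.1  503.6] z 214.7 t 0.45 F [ 0.3 -0.2  0. ] op 0.999
goal w [ 511.5 -127.   340. ] delta [-525.4 -583.7   64.7] turn [ 0.    0.   13.39]
via [-294.09087357 -179.08303382    4.7202721 ]
```

Call:
{"api": "play_rows", "payload": {
  "fingers": 0.45,
  "increments": [
    {"dx": -37,"dy": -22,"rz": 0.9},
    {"dx": -74,"dy": -45,"rz": 1.8},
    {"dx": -110,"dy": -67,"rz": 2.7},
    {"dx": -147,"dy": -90,"rz": 3.6},
    {"dx": -184,"dy": -112,"rz": 4.5},
    {"dx": -221,"dy": -134,"rz": 5.4},
    {"dx": -257,"dy": -157,"rz": 6.3},
    {"dx": -294,"dy": -179,"rz": 7.2}
  ]
}}

```text
invalid input
```

Run:
```python
from cell import env
from plan import *
show(env,-25,-160,150)
```

```text
now tip plate [-445.1  503.6] z 214.7 t 0.45 F [ 0.3 -0.2  0. ] op 0.999
goal w [ 511.5 -127.   340. ] delta [-525.4 -583.7   64.7] turn [ 0.    0.   13.39]
```

Call:
{"api": "play_rows", "payload": {
  "fingers": 0.45,
  "increments": [
    {"dx": -37,"dy": -22,"dz": 0,"rx": 0,"ry": 0,"rz": 0.9},
    {"dx": -74,"dy": -45,"dz": 0,"rx": 0,"ry": 0,"rz": 1.8},
    {"dx": -110,"dy": -67,"dz": 0,"rx": 0,"ry": 0,"rz": 2.7},
    {"dx": -147,"dy": -90,"dz": 0,"rx": 0,"ry": 0,"rz": 3.6},
    {"dx": -184,"dy": -112,"dz": 0,"rx": 0,"ry": 0,"rz": 4.5},
    {"dx": -221,"dy": -134,"dz": 0,"rx": 0,"ry": 0,"rz": 5.4},
    {"dx": -257,"dy": -157,"dz": 0,"rx": 0,"ry": 0,"rz": 6.3},
    {"dx": -294,"dy": -179,"dz": 0,"rx": 0,"ry": 0,"rz": 7.2}
  ]
}}

```text
t: 1.12
eef_pos: [413.7, 336.6, 405.0]
tcp_rot: [3.141, -0.0, 2.061]
ft_force: [1.1, 0.2, -0.2]
opening: 0.496
```

Run:
```python
from cell import env
from plan import *
show(env,-25,-160,150)
```

```text
now tip plate [-192.3  283.3] z 215.0 t 1.1167 F [ 1.1  0.2 -0.2] op 0.496
goal w [ 511.5 -127.   340. ] delta [-455.  -132.2   64.9] turn [ 0.   -0.    6.15]
```

Call:
{"api": "play_rows", "payload": {
  "increments": [
    {"dx": -38,"dy": -11,"dz": 0,"rx": 0,"ry": 0,"rz": 0.8},
    {"dx": -76,"dy": -22,"dz": 0,"rx": 0,"ry": 0,"rz": 1.6},
    {"dx": -114,"dy": -33,"dz": 0,"rx": 0,"ry": 0,"rz": 2.4},
    {"dx": -152,"dy": -44,"dz": 0,"rx": 0,"ry": 0,"rz": 3.2},
    {"dx": -190,"dy": -55,"dz": 0,"rx": 0,"ry": 0,"rz": 4},
    {"dx": -228,"dy": -66,"dz": 0,"rx": 0,"ry": 0,"rz": 4.8},
    {"dx": -266,"dy": -77,"dz": 0,"rx": 0,"ry": 0,"rz": 5.6},
    {"dx": -304,"dy": -88,"dz": 0,"rx": 0,"ry": 0,"rz": 6.15}
  ]
}}

```text
t: 1.78
eef_pos: [479.2, 25.1, 405.2]
tcp_rot: [3.141, -0.0, 1.413]
ft_force: [1.0, 0.4, 0.8]
opening: 0.449
```

Run:
```python
from cell import env
from plan import *
show(env,-25,-160,100)
```

```text
now tip plate [-79.9 -14.6] z 215.2 t 1.7833 F [1.  0.4 0.8] op 0.449
goal w [ 511.5 -127.   290. ] delta [-145.1   55.7  115.2] turn [ 0.01 -0.   -0.04]
```

Call:
{"api": "play_rows", "payload": {
  "increments": [
    {"dx": -36,"dy": 14,"dz": 14,"rx": 0,"ry": 0,"rz": 0},
    {"dx": -73,"dy": 28,"dz": 28,"rx": 0,"ry": 0,"rz": 0},
    {"dx": -109,"dy": 42,"dz": 42,"rx": 0,"ry": 0,"rz": 0},
    {"dx": -145,"dy": 56,"dz": 60,"rx": 0,"ry": 0,"rz": 0},
    {"dx": -145,"dy": 56,"dz": 90,"rx": 0,"ry": 0,"rz": 0},
    {"dx": -145,"dy": 56,"dz": 115,"rx": 0,"ry": 0,"rz": 0},
    {"dx": -145,"dy": 56,"dz": 115,"rx": 0,"ry": 0,"rz": 0}
  ]
}}

```text
t: 2.37
eef_pos: [511.0, -127.5, 286.4]
tcp_rot: [-3.136, -0.002, 1.411]
ft_force: [-0.2, 0.2, -0.6]
opening: 0.454
```

Run:
```python
from cell import env,viewer
from plan import *
show(env,-25,-155,16)
d=cam(viewer,"top");s=cam(viewer,"scene")
cv2.imwrite("pics/t3.png",cv2.resize(d["image"][150:350,280:480,::-1],None,fx=3,fy=3))
cv2.imwrite("pics/s3.png",cv2.resize(s["image"][160:320,190:390,::-1],None,fx=3,fy=3))
```

```text
now tip plate [ -26.4 -160.2] z 96.4 t 2.3667 F [-0.2  0.2 -0.6] op 0.454
goal w [ 512.2 -122.1  206. ] delta [ 5.4  0.7 80.4] turn [-0.05 -0.02 -0.06]
```

View pics/t3.png

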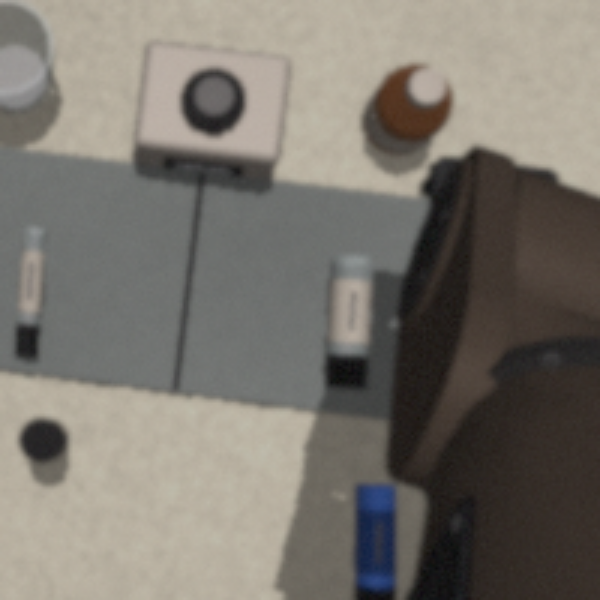

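View pics/s3.png

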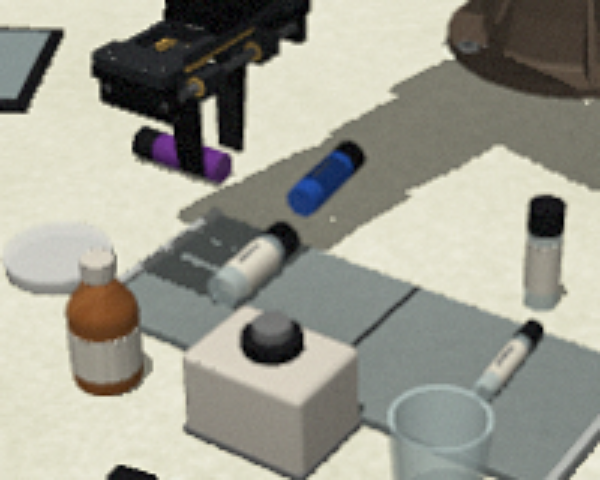

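The open fingers hover right of the vial, at about (205,130) in the scene crop, and nothing is in the way below them. I'll descend beside it.

Call:
{"api": "play_rows", "payload": {
  "increments": [
    {"dx": 1,"dy": 1,"dz": 25,"rx": 0,"ry": 0,"rz": 0},
    {"dx": 3,"dy": 1,"dz": 50,"rx": 0,"ry": 0,"rz": 0},
    {"dx": 4,"dy": 1,"dz": 70,"rx": 0,"ry": 0,"rz": 0},
    {"dx": 4,"dy": 1,"dz": 80,"rx": 0,"ry": 0,"rz": 0},
    {"dx": 4,"dy": 1,"dz": 80,"rx": 0,"ry": 0,"rz": 0},
    {"dx": 4,"dy": 1,"dz": 80,"rx": 0,"ry": 0,"rz": 0}
  ]
}}

```text
t: 2.97
eef_pos: [514.0, -123.0, 211.5]
tcp_rot: [3.141, -0.0, 1.413]
ft_force: [0.2, -0.1, 0.5]
opening: 0.452
```

Run:
```python
from cell import env,viewer
from plan import *
show(env,-25,-25,16)
s=cam(viewer,"scene")
cv2.imwrite("pics/s4.png",cv2.resize(s["image"][190:290,220:340,::-1],None,fx=6,fy=6))
```

```text
now tip plate [ -23.  -155.5] z 21.5 t 2.9667 F [ 0.2 -0.1  0.5] op 0.452
goal w [532.1   6.4 206. ] delta [130.6  -2.4   5.5] turn [ 0.01 -0.   -0.04]
```

View pics/s4.png

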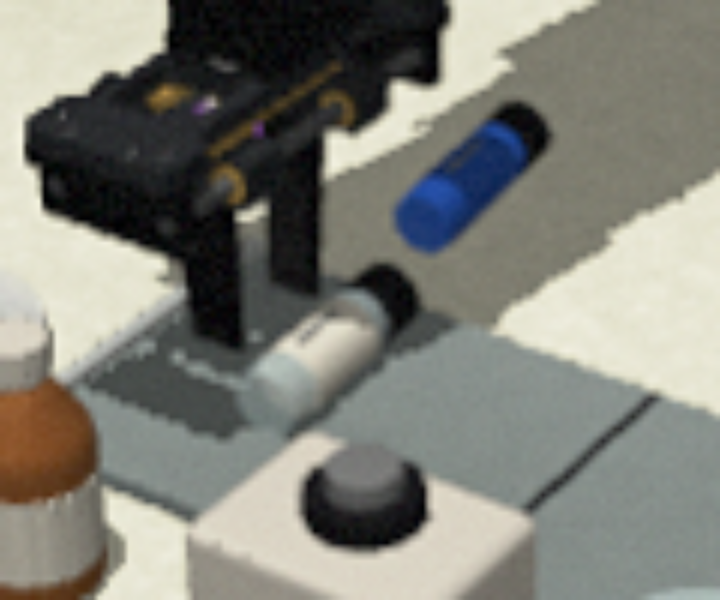

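Call:
{"api": "play_rows", "payload": {
  "increments": [
    {"dx": 2,"dy": -1,"dz": 5,"rx": 0,"ry": 0,"rz": 0},
    {"dx": 6,"dy": -2,"dz": 6,"rx": 0,"ry": 0,"rz": 0},
    {"dx": 10,"dy": -2,"dz": 6,"rx": 0,"ry": 0,"rz": 0},
    {"dx": 14,"dy": -2,"dz": 6,"rx": 0,"ry": 0,"rz": 0},
    {"dx": 18,"dy": -2,"dz": 6,"rx": 0,"ry": 0,"rz": 0},
    {"dx": 22,"dy": -2,"dz": 6,"rx": 0,"ry": 0,"rz": 0},
    {"dx": 26,"dy": -2,"dz": 6,"rx": 0,"ry": 0,"rz": 0},
    {"dx": 30,"dy": -2,"dz": 6,"rx": 0,"ry": 0,"rz": 0}
  ]
}}

```text
t: 3.68
eef_pos: [516.9, -92.6, 205.8]
tcp_rot: [3.14, -0.0, 1.413]
ft_force: [0.3, 0.3, 0.3]
opening: 0.452
```

Run:
```python
from cell import env,viewer
from plan import *
show(env,-25,-25,16)
s=cam(viewer,"scene")
cv2.imwrite("pics/s5.png",cv2.resize(s["image"][190:290,220:340,::-1],None,fx=6,fy=6))
d=cam(viewer,"top")
cv2.imwrite("pics/t5.png",cv2.resize(d["image"][150:350,280:480,::-1],None,fx=3,fy=3))
```

```text
now tip plate [ -24.6 -125.2] z 15.8 t 3.6833 F [0.3 0.3 0.3] op 0.452
goal w [532.1   6.4 206. ] delta [100.2  -0.5  -0.2] turn [ 0.01 -0.   -0.04]
```

View pics/s5.png

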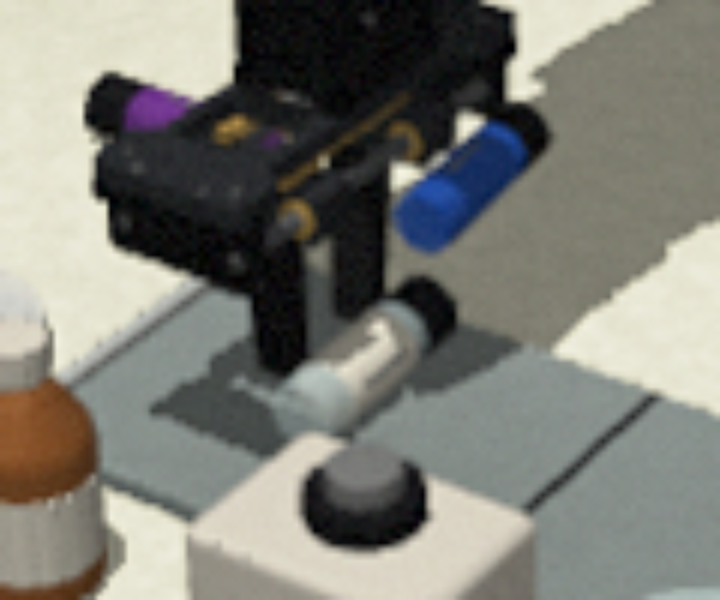

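View pics/t5.png

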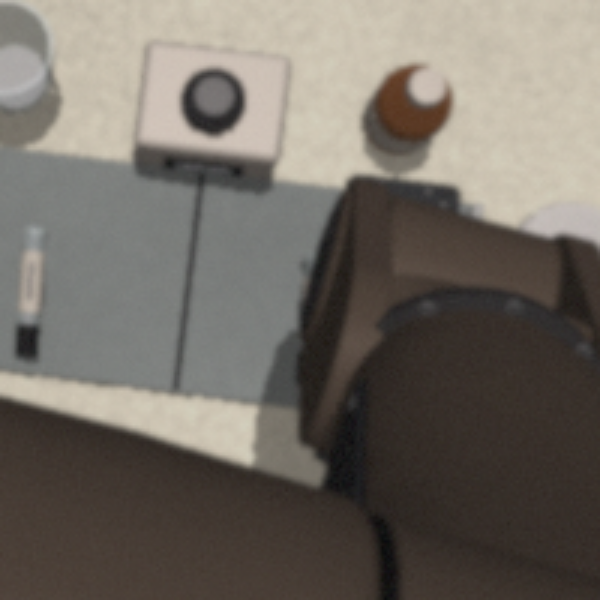

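The vial has rolled: it is ahead of the fingers in the scene crop at about (365,365), and its label has turned. I'll continue gently.

Call:
{"api": "play_rows", "payload": {
  "increments": [
    {"dx": 5,"dy": 0,"dz": 0,"rx": 0,"ry": 0,"rz": 0},
    {"dx": 10,"dy": 0,"dz": 0,"rx": 0,"ry": 0,"rz": 0},
    {"dx": 16,"dy": 0,"dz": 0,"rx": 0,"ry": 0,"rz": 0},
    {"dx": 22,"dy": 0,"dz": 0,"rx": 0,"ry": 0,"rz": 0},
    {"dx": 28,"dy": 0,"dz": 0,"rx": 0,"ry": 0,"rz": 0},
    {"dx": 34,"dy": 0,"dz": 0,"rx": 0,"ry": 0,"rz": 0},
    {"dx": 40,"dy": 0,"dz": 0,"rx": 0,"ry": 0,"rz": 0},
    {"dx": 45,"dy": 0,"dz": 0,"rx": 0,"ry": 0,"rz": 0}
  ]
}}

```text
t: 4.45
eef_pos: [524.0, -47.3, 205.8]
tcp_rot: [3.14, -0.0, 1.414]
ft_force: [-0.4, -0.4, 0.4]
opening: 0.448
```

Call:
{"api": "play_rows", "payload": {
  "increments": [
    {"dx": 5,"dy": 0,"dz": 0,"rx": 0,"ry": 0,"rz": 0},
    {"dx": 10,"dy": 0,"dz": 0,"rx": 0,"ry": 0,"rz": 0},
    {"dx": 15,"dy": 0,"dz": 0,"rx": 0,"ry": 0,"rz": 0},
    {"dx": 20,"dy": 0,"dz": 0,"rx": 0,"ry": 0,"rz": 0},
    {"dx": 25,"dy": 0,"dz": 0,"rx": 0,"ry": 0,"rz": 0},
    {"dx": 29,"dy": 0,"dz": 0,"rx": 0,"ry": 0,"rz": 0},
    {"dx": 32,"dy": 0,"dz": 0,"rx": 0,"ry": 0,"rz": 0},
    {"dx": 32,"dy": 0,"dz": 0,"rx": 0,"ry": 0,"rz": 0}
  ]
}}

```text
t: 5.12
eef_pos: [529.0, -15.2, 205.8]
tcp_rot: [3.14, -0.0, 1.415]
ft_force: [0.2, -0.5, -0.2]
opening: 0.452
```

Run:
```python
from cell import env,viewer
from plan import *
show(env,-25,-25,16)
s=cam(viewer,"scene")
cv2.imwrite("pics/s6.png",cv2.resize(s["image"][190:290,220:340,::-1],None,fx=6,fy=6))
d=cam(viewer,"top")
cv2.imwrite("pics/t6.png",cv2.resize(d["image"][150:350,280:480,::-1],None,fx=3,fy=3))
```

```text
now tip plate [-24.5 -46.7] z 15.8 t 5.1167 F [ 0.2 -0.5 -0.2] op 0.452
goal w [532.1   6.4 206. ] delta [21.8 -0.3 -0.2] turn [ 0.01 -0.   -0.03]
```

View pics/s6.png

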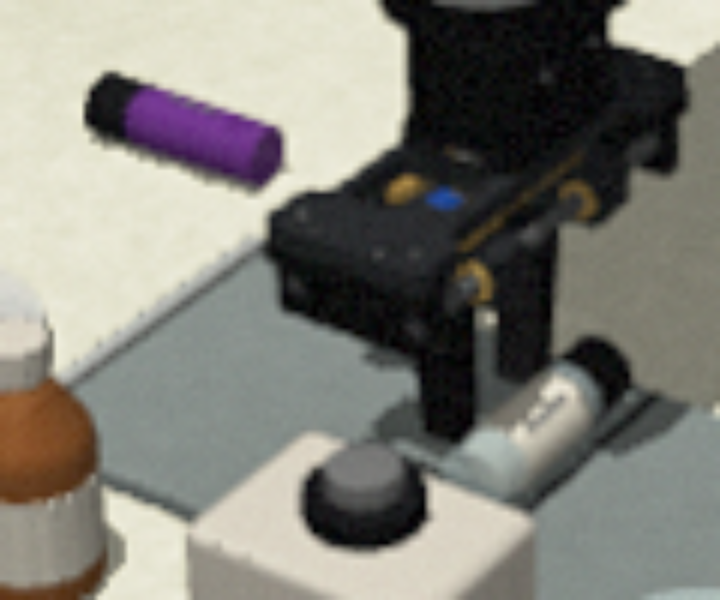

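View pics/t6.png

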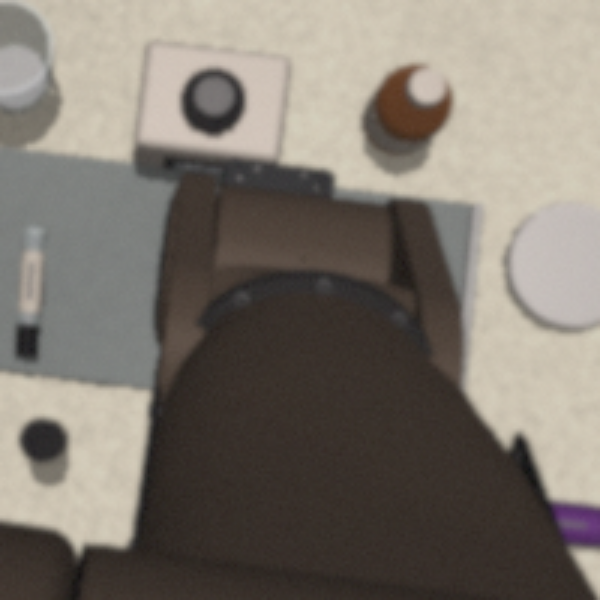

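Call:
{"api": "play_rows", "payload": {
  "increments": [
    {"dx": 3,"dy": 0,"dz": 0,"rx": 0,"ry": 0,"rz": 0},
    {"dx": 6,"dy": 0,"dz": 0,"rx": 0,"ry": 0,"rz": 0},
    {"dx": 9,"dy": 0,"dz": 0,"rx": 0,"ry": 0,"rz": 0},
    {"dx": 12,"dy": 0,"dz": 0,"rx": 0,"ry": 0,"rz": 0},
    {"dx": 15,"dy": 0,"dz": 0,"rx": 0,"ry": 0,"rz": 0},
    {"dx": 17,"dy": 0,"dz": 0,"rx": 0,"ry": 0,"rz": 0},
    {"dx": 18,"dy": 0,"dz": 0,"rx": 0,"ry": 0,"rz": 0},
    {"dx": 18,"dy": 0,"dz": 0,"rx": 0,"ry": 0,"rz": 0}
  ]
}}

```text
t: 5.88
eef_pos: [531.8, 2.4, 205.8]
tcp_rot: [3.14, -0.0, 1.415]
ft_force: [-0.0, 0.8, -0.2]
opening: 0.445
```

Run:
```python
from cell import env,viewer
from plan import *
show(env,-25,-25,16)
s=cam(viewer,"scene")
cv2.imwrite("pics/s7.png",cv2.resize(s["image"][220:300,260:360,::-1],None,fx=7,fy=7))
for y in(-12,-6,0,6): print(y,((proj(s,[np.r_[o+x*e+y*n,24] for x in(-62,28)])-[260,220])*7).round(0).tolist())
```

```text
now tip plate [-24.4 -29. ] z 15.8 t 5.8833 F [-0.   0.8 -0.2] op 0.445
goal w [532.1   6.4 206. ] delta [ 4.  -0.3 -0.2] turn [ 0.01 -0.   -0.03]
-12 [[435.0, 220.0], [282.0, 354.0]]
-6 [[450.0, 225.0], [298.0, 360.0]]
0 [[466.0, 231.0], [314.0, 366.0]]
6 [[481.0, 237.0], [330.0, 372.0]]
```

View pics/s7.png

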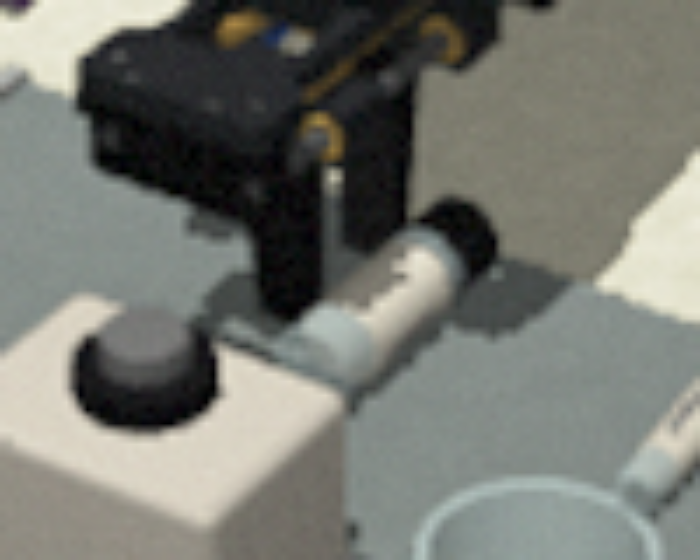

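The axis in the scene crop, through about (400,290), already falls on the predicted y = 0 line. I'll back off, lift and measure from the top.

Call:
{"api": "play_rows", "payload": {
  "increments": [
    {"dx": -4,"dy": 0,"dz": 0,"rx": 0,"ry": 0,"rz": 0},
    {"dx": -14,"dy": 0,"dz": 0,"rx": 0,"ry": 0,"rz": 0},
    {"dx": -35,"dy": 0,"dz": 0,"rx": 0,"ry": 0,"rz": 0},
    {"dx": -65,"dy": 0,"dz": -15,"rx": 0,"ry": 0,"rz": 0},
    {"dx": -90,"dy": 0,"dz": -45,"rx": 0,"ry": 0,"rz": 0},
    {"dx": -110,"dy": 0,"dz": -80,"rx": 0,"ry": 0,"rz": 0},
    {"dx": -130,"dy": 0,"dz": -110,"rx": 0,"ry": 0,"rz": 0},
    {"dx": -140,"dy": 0,"dz": -120,"rx": 0,"ry": 0,"rz": 0}
  ]
}}

```text
t: 6.6
eef_pos: [509.5, -138.8, 329.6]
tcp_rot: [3.135, 0.001, 1.413]
ft_force: [0.9, -0.4, 0.7]
opening: 0.451
```

Run:
```python
from cell import env,viewer
from plan import *
show(env,116,0,115)
d=cam(viewer,"top")
cv2.imwrite("pics/t8.png",cv2.resize(d["image"][200:290,290:390,::-1],None,fx=6.5,fy=6.5,interpolation=cv2.INTER_NEAREST))
for y in(-6,0,6): print(y,((proj(d,[np.r_[o+x*e+y*n,24] for x in(-62,-17,28)])-[290,200]+.5)*6.5).round(0).tolist())
```

```text
now tip plate [ -23.9 -172.2] z 139.6 t 6.6 F [ 0.9 -0.4  0.7] op 0.451
goal w [675.2   9.6 305. ] delta [172.7 140.2  25.3] turn [ 0.06  0.01 -0.04]
-6 [[341.0, 473.0], [358.0, 335.0], [375.0, 198.0]]
0 [[323.0, 471.0], [340.0, 333.0], [357.0, 196.0]]
6 [[304.0, 469.0], [321.0, 330.0], [338.0, 193.0]]
```

View pics/t8.png

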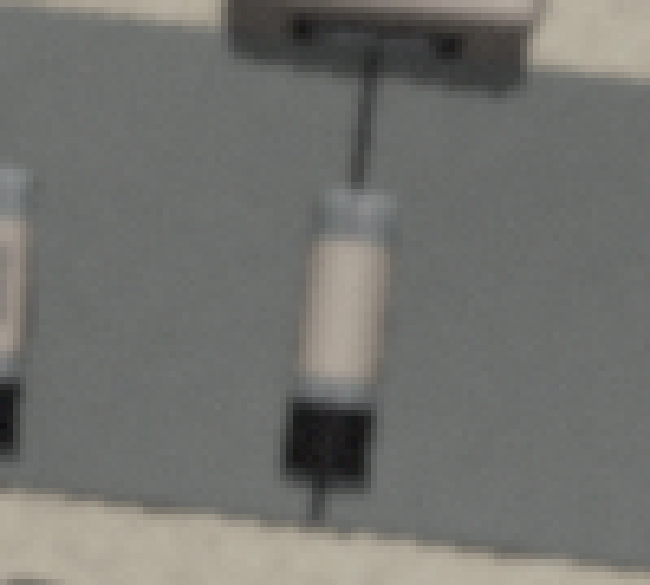

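The vial lies on the line. Its axis in the crop, at (345,310) and (329,443), is within about 1 mm of y = 0, and it is aligned and centred at x≈-17. Next I'll close the fingers and go over the button.

Call:
{"api": "play_rows", "payload": {
  "fingers": 0,
  "increments": [
    {"dx": 28,"dy": 20,"dz": 0,"rx": 0,"ry": 0,"rz": 0},
    {"dx": 58,"dy": 44,"dz": 0,"rx": 0,"ry": 0,"rz": 0},
    {"dx": 88,"dy": 70,"dz": 0,"rx": 0,"ry": 0,"rz": 0},
    {"dx": 118,"dy": 96,"dz": 0,"rx": 0,"ry": 0,"rz": 0},
    {"dx": 148,"dy": 120,"dz": 0,"rx": 0,"ry": 0,"rz": 0},
    {"dx": 172,"dy": 140,"dz": 5,"rx": 0,"ry": 0,"rz": 0},
    {"dx": 172,"dy": 140,"dz": 15,"rx": 0,"ry": 0,"rz": 0},
    {"dx": 172,"dy": 140,"dz": 15,"rx": 0,"ry": 0,"rz": 0}
  ]
}}

```text
t: 7.32
eef_pos: [675.0, 9.9, 311.3]
tcp_rot: [3.139, 0.002, 1.415]
ft_force: [-1.0, -0.6, -0.8]
opening: 0.013
```

Run:
```python
from cell import env,viewer
from plan import *
show(env,116.5,-.3,92)
s=cam(viewer,"scene")
cv2.imwrite("pics/s9.png",cv2.resize(s["image"][200:310,230:360,::-1],None,fx=5,fy=5))
```

```text
now tip plate [ 1.162e+02 -1.000e-01] z 121.3 t 7.3167 F [-1.  -0.6 -0.8] op 0.013
goal w [675.7   9.2 282. ] delta [-0.5  0.7 29.3] turn [ 0.02  0.02 -0.03]
```

View pics/s9.png

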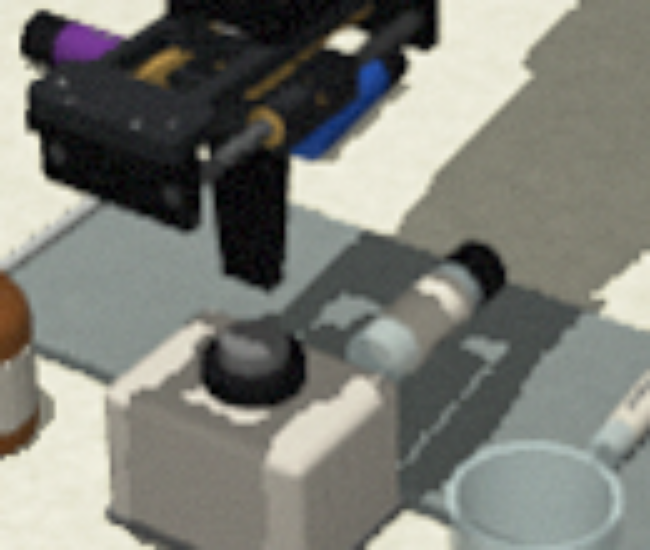

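Call:
{"api": "play_rows", "payload": {
  "increments": [
    {"dx": 0,"dy": 1,"dz": 10,"rx": 0,"ry": 0,"rz": 0},
    {"dx": 0,"dy": 1,"dz": 20,"rx": 0,"ry": 0,"rz": 0},
    {"dx": 0,"dy": 1,"dz": 26,"rx": 0,"ry": 0,"rz": 0},
    {"dx": 0,"dy": 1,"dz": 28,"rx": 0,"ry": 0,"rz": 0},
    {"dx": 0,"dy": 1,"dz": 28,"rx": 0,"ry": 0,"rz": 0},
    {"dx": 0,"dy": 1,"dz": 28,"rx": 0,"ry": 0,"rz": 0}
  ]
}}

```text
t: 7.87
eef_pos: [675.6, 8.4, 284.7]
tcp_rot: [3.139, 0.002, 1.413]
ft_force: [0.7, 0.3, -0.5]
opening: 0.002
```

Call:
{"api": "play_rows", "payload": {
  "increments": [
    {"dx": 0,"dy": 0,"dz": 1,"rx": 0,"ry": 0,"rz": 0},
    {"dx": 0,"dy": 0,"dz": 2,"rx": 0,"ry": 0,"rz": 0},
    {"dx": 0,"dy": 0,"dz": 3,"rx": 0,"ry": 0,"rz": 0},
    {"dx": 0,"dy": 0,"dz": 3,"rx": 0,"ry": 0,"rz": 0}
  ]
}}

```text
t: 8.2
eef_pos: [675.7, 8.4, 281.9]
tcp_rot: [3.138, 0.002, 1.413]
ft_force: [-0.8, -0.4, 1.3]
opening: 0.002
```

Call:
{"api": "play_rows", "payload": {
  "increments": [
    {"dx": 0,"dy": 0,"dz": 1,"rx": 0,"ry": 0,"rz": 0},
    {"dx": 0,"dy": 0,"dz": 2,"rx": 0,"ry": 0,"rz": 0},
    {"dx": 0,"dy": 0,"dz": 3,"rx": 0,"ry": 0,"rz": 0},
    {"dx": 0,"dy": 0,"dz": 3,"rx": 0,"ry": 0,"rz": 0}
  ]
}}

```text
t: 8.53
eef_pos: [675.7, 8.3, 278.9]
tcp_rot: [3.138, 0.002, 1.413]
ft_force: [-0.8, -0.8, 3.3]
opening: 0.006
```

Call:
{"api": "play_rows", "payload": {
  "increments": [
    {"dx": 0,"dy": 0,"dz": 1,"rx": 0,"ry": 0,"rz": 0},
    {"dx": 0,"dy": 0,"dz": 2,"rx": 0,"ry": 0,"rz": 0},
    {"dx": 0,"dy": 0,"dz": 2,"rx": 0,"ry": 0,"rz": 0}
  ]
}}

```text
t: 8.78
eef_pos: [675.7, 8.3, 276.8]
tcp_rot: [3.138, 0.002, 1.413]
ft_force: [-1.8, -0.2, 4.4]
opening: 0.001
```

Call:
{"api": "play_rows", "payload": {
  "increments": [
    {"dx": 0,"dy": 0,"dz": 1,"rx": 0,"ry": 0,"rz": 0},
    {"dx": 0,"dy": 0,"dz": 1.5,"rx": 0,"ry": 0,"rz": 0},
    {"dx": 0,"dy": 0,"dz": 1.5,"rx": 0,"ry": 0,"rz": 0}
  ]
}}

```text
t: 9.03
eef_pos: [675.7, 8.4, 276.3]
tcp_rot: [3.137, 0.002, 1.413]
ft_force: [-4.3, 0.1, 11.9]
opening: 0.004
```

The force jumped to 12 N while the tool moved only 0.5 mm, so the button is on its stop. I'll release and move clear.

Call:
{"api": "play_rows", "payload": {
  "increments": [
    {"dx": 0,"dy": 0,"dz": 0,"rx": 0,"ry": 0,"rz": 0},
    {"dx": 0,"dy": 0,"dz": -8,"rx": 0,"ry": 0,"rz": 0},
    {"dx": 0,"dy": 0,"dz": -25,"rx": 0,"ry": 0,"rz": 0},
    {"dx": 0,"dy": 0,"dz": -55,"rx": 0,"ry": 0,"rz": 0},
    {"dx": -30,"dy": -10,"dz": -65,"rx": 0,"ry": 0,"rz": 0},
    {"dx": -65,"dy": -30,"dz": -70,"rx": 0,"ry": 0,"rz": 0},
    {"dx": -100,"dy": -50,"dz": -75,"rx": 0,"ry": 0,"rz": 0},
    {"dx": -135,"dy": -70,"dz": -75,"rx": 0,"ry": 0,"rz": 0}
  ]
}}

```text
t: 9.7
eef_pos: [583.9, -114.6, 352.3]
tcp_rot: [3.136, 0.002, 1.414]
ft_force: [-0.3, -1.2, 1.3]
opening: 0.005
```

Call:
{"api": "play_rows", "payload": {
  "increments": [
    {"dx": -20,"dy": -20,"dz": -10,"rx": 0,"ry": 0,"rz": 0},
    {"dx": -40,"dy": -40,"dz": -10,"rx": 0,"ry": 0,"rz": 0},
    {"dx": -40,"dy": -40,"dz": -10,"rx": 0,"ry": 0,"rz": 0}
  ]
}}

```text
t: 9.95
eef_pos: [535.2, -150.0, 362.8]
tcp_rot: [3.136, 0.002, 1.411]
ft_force: [0.2, 0.2, 0.1]
opening: 0.004
```

Run:
```python
from cell import env,viewer
from plan import *
show(env,116,0,115)
d=cam(viewer,"top");s=cam(viewer,"scene")
a=d["image"][150:310,240:400,::-1]; b=s["image"][205:325,200:400,::-1]
cv2.imwrite("pics/t10.png",cv2.resize(a,None,fx=3.7,fy=3.7,interpolation=cv2.INTER_NEAREST))
cv2.imwrite("pics/s10.png",cv2.resize(b,None,fx=4,fy=4))
print(((proj(d,[np.r_[o+x*e,24] for x in(-62,-17,28)])-[240,150]+.5)*3.7).round(0).tolist())
```

```text
now tip plate [   2.9 -179.5] z 172.8 t 9.95 F [0.2 0.2 0.1] op 0.004
goal w [675.2   9.6 305. ] delta [179.9 112.6  57.9] turn [ 0.05  0.02 -0.06]
[[369.0, 453.0], [379.0, 374.0], [388.0, 296.0]]
```

View pics/t10.png

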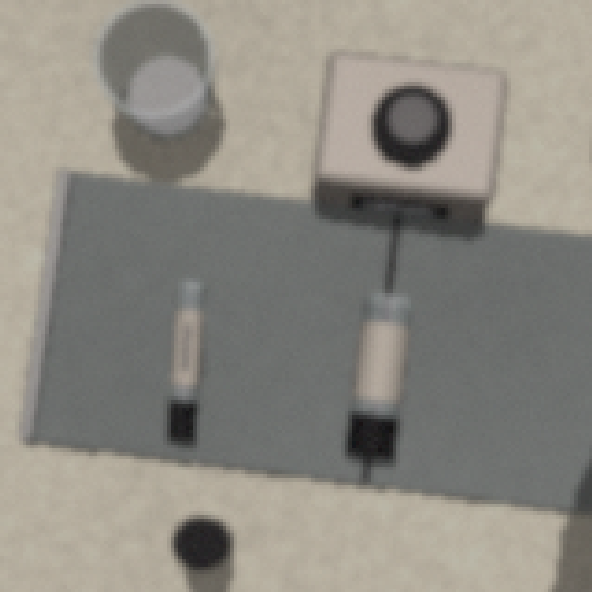

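View pics/s10.png

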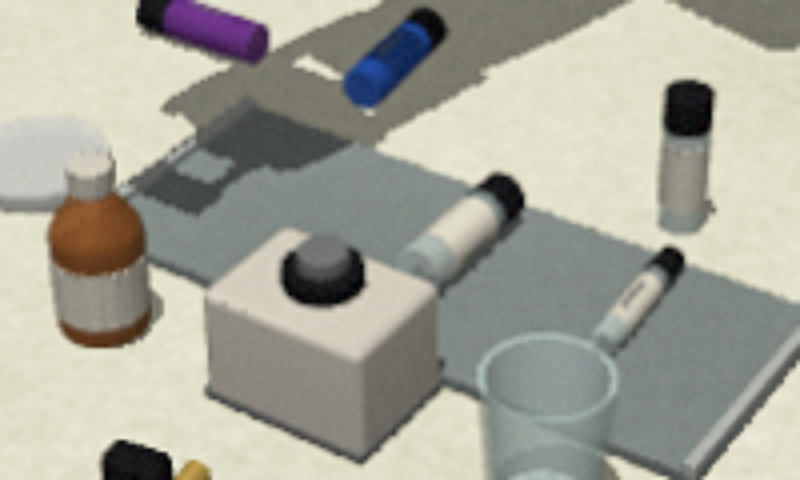

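The vial is still on the line, with its axis through (380,365) in the top crop. The button is up at (412,120), and the tube and everything else are unmoved. I'm handing in.

Run:
```python
from cell import env
print(env.job_done())
```

```text
the job is handed in; nothing more can be done
None
```

The vial lies on the black line and the button has been pressed and released. I handed the job in at about 10 s of the 64 s allowed; it reported no verdict.

- **Vial:** I pushed it about 114 mm at half height with two spread fingertips until it lay on the line. Wrist-force readings at the end of each move stayed around 1 N or less. From the top camera its axis is within about 1 mm of the line and parallel to it, with its middle about 17 mm before the line's middle. It was still there after the press.
- **Button:** I pressed it with closed fingers until it hit its stop. It moved about 5–6 mm, and the force jumped to about 12 N while the tool moved only 0.5 mm. I then let go, and the pictures show it back up.
- **Other things:** the tube, beaker and upright spare look unmoved in the last top and scene views, as do the bottle and dish in the scene view. I judged this by eye and did not measure it. The spatula lies outside the last crops, but nothing went near it.
- **Disagreements:**
  - My first hand-picked plate corners gave a line angle about 1° off and an offset of about 3 mm. I used the fitted line instead, which the scene camera confirmed to about 1 mm.
  - The vial reached the line about 4 mm of tool travel earlier than I had calculated. I stopped there after checking a picture.

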